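Show the notched slide carrier to the label reader

ROBOT

A 6-joint arm with a two-finger parallel gripper is mounted at the origin on a cart in front of the work surface, level with it; the furniture and walls round the work are solid. World frame = base frame: x ahead of the robot, y to its left, z up, the work surface at z = 0. Lengths are in mm, angles in rad, forces in N, time in s.
With the tool pointing down it reaches from about 275 to 750 mm from the base axis. Payload 10.2 kg.
Tool frame: the origin (TCP) lies between the finger pads; the fingertips stand 14 mm ahead of it and the grasp point (between the pads) lies 5 mm behind it (tip_reach is the distance from the TCP to the fingertips, in mm); z points along the fingers, y is the line along which they close (so a half turn about z gives the same grasp; the last joint's range is limited). The gripper opens to 85 mm and grips with 20 to 120 N. Pads are 22 mm wide; open, the fingers measure 114 mm over their backs; the gripper's body (76 mm by 85 mm) begins 54 mm behind the grasp point. The pads swing forward as they close: fully open they stand 13 mm farther back than shut.
Start: joints at [0.966, 0.313, 1.498, -0, 1.331, -0.223], TCP at [195.623, 487.199, 245.294] pointing down, gripper open.
Joint ranges: [-2.94, 2.94], [-0.97, 2.17], [0.19, 2.56], [-1.23, 4.37], [0.02, 3.11], [-2.88, 2.88]. Speed limits (rad/s): [2.39, 2.39, 3.01, 3.14, 3.14, 3.14].

INTERFACE

Orientations are given as a unit quaternion [w, x, y, z].
In Python, from rig import * gives the robot as it stands.
- The arm moves only by the tool arm_command, never from a script. Its argument "steps" is a list that holds one entry, the list of rows, each a list of 7 numbers: the opening, from 0 (shut) to 1 (fully open), then the shift along the tool's x, y, z each as a share of 0.05 m, from -1 to 1, then the turn, a rotation vector about the tool's x, y, z each as a share of 0.15 rad, from -1 to 1. A call has 1 to 8 rows; each row shifts and turns the commanded pose from where the row before left it, along the tool's axes as they then stand; what a row does not reach is not made up. A row lasts 1/8 s, in which the tool goes at most 62.5 mm and 10.7 degrees, less where a joint would pass 70% of its speed; a pose out of reach is approached as far as the arm can. A call with a number of a shift or a turn outside -1 to 1 is refused whole. A call with a gripper value outside its range is refused whole. The fingers move at their own pace and stop on an object; "squeeze" is the grip in N (left out, the last holds). Time passes only in rows, so rows that do not move let the fingers close. It gives the time, the measured TCP pose, the force, the opening and the grip force at its end, in the units of the state.
- sense(): the state, without advancing time (a new reading comes with each control period).
- capture(name): name is "side" or "top" or "wrist"; returns the picture (400x640x3 uint8, red, green, blue); there is no depth.
- get_calibration(name): a dict with "intrinsics" (3x3 intrinsics, pixels), "D" ([k1, k2, p1, p2, k3] as OpenCV has them; the pictures are not rectified), "rvec" (rotation vector, rad) and "tvec" (3), from world to camera coordinates, as OpenCV has them; the wrist camera has in their place "T_tool_cam" (4x4, takes a point from camera to tool coordinates, whose origin is the TCP and whose axes are the flange's). Camera axes: x right, y down, z forward; pixel columns grow to the right and rows downward; lengths in mm; the calibration is good to about 2 mm. A picture is of the moment at which its call begins: read the wrist's pose just before it. get_calibration takes no time and is no camera call.
- finish_job(): hands the job in; it is judged then, once.
The state is a dict: "time_s": time; "joints": joint angles; "dq": joint speeds; "tau": joint torques, N m; "eef_pos": TCP position; "ee_rot": TCP orientation; "force": force on the tool from outside, world axes, zero at the start; "wrist_torque": the same for the moment, N m; "grip_width": opening from 0.0 (shut) to 1.0 (fully open); "grip_force": force on a finger pad.
Only numpy, scipy, OpenCV 4.12 (cv2) and the standard library are available. Lean on these libraries where they do the work, as an engineer would, in place of code of your own. Each camera call takes 0.05 s, during which the arm holds its last target. There are 200 camera calls.

TASK

Two blue slide carriers hang level on posts; on each, the end with a small notch cut out of one corner is the frosted label end, and the carrier lies label up only if that notch is at the right-hand corner when you look from above towards its notched end. Grip the label-up carrier across its width on the half without the notch, lift it up off its post, and hold it level, label still up, with the middle of its frosted end about 10 cm above the reader's round aiming mark and the notched end pointing straight at the reader. Finish while still holding it there, motionless, and leave the other carrier hanging and the things around undisturbed.

Things in the scene. Friction and masses are not known exactly. Their poses are not given: they have to be found in the camera images.
- carrier_a: label-up slide carrier: blue plate 100 x 46 x 6 mm, 50 g, white band at both ends, 14 mm hole through its centre, on either post. Origin: centre of its underside (75 mm above the bench while it hangs). +x to its notched (frosted) end, +z its label face. Notch 12 x 12 mm at the +x, -y corner. Grip it across y (46 mm wide) on the -x half; 25 mm from the centre is good.
- carrier_a_label (a point): centre of the frosted end of the label-up carrier, on its top face: 33 mm from the carrier's origin along its +x, 6 mm above its underside; the label face shows three thin grey ruled lines here
- carrier_b: the other slide carrier, alike in size and colour but lying label down: its notch is at the +x, +y corner (left-hand when looking from above towards its notched end). Origin: centre of its underside as it hangs; +x to its notched end, +z up. It must stay on its post.
- post_a: one draining post, fixed: steel foot 90 mm across and 12 mm high, stem, grey seat collar 32 mm across whose top is at 75 mm, and above it a pin 8 mm thick that passes through the carrier's hole and ends 105 mm above the bench. Origin: centre of the foot's underside, on the bench. z up.
- post_b: the other draining post, fixed, the same in all sizes as post_a. (Above the back of the bench is a shelf: front edge 0.71 m ahead of the robot base, underside 0.48 m up; keep the wrist clear of it by carrying low and in straight lines.)
- reader: label reader, fixed, at the right: grey base plate 210 x 80 x 10 mm (175 mm in front of its column to 35 mm behind), white head 60 mm wide, 115 to 175 mm above the bench, at most 40 mm in front of the column. Origin: on the bench under the column. Its -x points out of its front, over the aiming mark; the presented carrier's +x must point along the reader's +x.
- aim_mark (a point): centre of the round aiming mark (40 mm black ring with a red dot) on the top of the reader's base plate, 10 mm above the bench, 120 mm in front of the column
- vial_amber_a: bystander: amber vial 24 x 25 x 52 mm with dark cap, loose; origin at its underside
- vial_amber_b: bystander: amber vial 22 x 23 x 46 mm with white cap, loose; origin at its underside
- petri_2: bystander: petri dish 87 mm across, 16 mm high, loose; origin at its underside
- timer: bystander: white timer 66 x 64 x 18 mm, loose; origin at its underside
- tip_rack_blue: bystander: blue tip rack 80 x 114 x 44 mm, loose; origin at its underside
- beaker: bystander: clear beaker 61 mm across, 77 mm high, loose; origin at its underside
Things that resemble listed ones, but are neither listed nor needed, are in the scene too. What is shaped like the carrier_a but pink is not meant.

How it is judged:
By the outcome, as a careful person would: the job done as asked, in the order asked, and still so for the second after the job is handed in, while the arm keeps its last pose, push and grip.
It also fails if it takes over 42 s, if anything falls off the work surface, if the arm or the gripper's body presses on something with over 40 N, if the wrist force passes 120 N, or if a joint passes its speed limit or range.

## Working session

There is one attempt and no reset: what is moved stays moved. The work goes in short steps, Python scripts to look and compute and a tool call to move; the robot and the scene stay as the last step left them, time stands still between calls to the robot, and variables do not carry over. Pictures are saved under pics/ and viewed, at most 10 in all, crops included, and the job is handed in when it is done.

Besides the shell and the picture viewer there is one more tool, called in YAML: its name, and indented under it one key for each argument. arm_command: Moves the arm, as the interface text tells. Its arguments: {"type":"object","properties":{"steps":{"type":"array"},"squeeze":{"type":"number"}},"required":["steps"]}

```bash
mkdir -p pics; ls
python3 - <<'E'
from rig import *
import cv2,numpy as np
s=sense();print({k:s[k] for k in ("time_s","eef_pos","ee_rot","grip_width","force")})
for n in("top","side","wrist"):
    cv2.imwrite(f"pics/{n}0.png",capture(n)[:,:,::-1]);c=get_calibration(n);print(n,{k:np.round(v,4).tolist() for k,v in c.items()if k!='name'} )
E
```

```text
pics
{'time_s': 0.0, 'eef_pos': array([195.46978526, 486.98650997, 244.71837722]), 'ee_rot': array([-2.69208047e-04,  1.89737625e-01,  9.81834606e-01, -6.06262853e-04]), 'grip_width': 1.0028802728412065, 'force': array([-1.12796919,  0.37746729, -0.31271262])}
top {'intrinsics': [[515.4199, 0.0, 318.9075], [0.0, 515.4199, 197.1033], [0.0, 0.0, 1.0]], 'D': [-0.0229, 0.0, 0.0, 0.0, 0.0], 'rvec': [2.1326, -2.0922, 0.2033], 'tvec': [7.364, 513.8616, 1665.7906]}
side {'intrinsics': [[368.5926, 0.0, 326.6462], [0.0, 368.5926, 199.5039], [0.0, 0.0, 1.0]], 'D': [-0.056, 0.0, 0.0, 0.0, 0.0], 'rvec': [2.1662, -0.0058, 0.0082], 'tvec': [-532.8353, 82.9706, 1051.5606]}
wrist {'intrinsics': [[327.5127, 0.0, 318.5053], [0.0, 327.5127, 200.0605], [0.0, 0.0, 1.0]], 'D': [-0.0454, 0.0, 0.0, 0.0, 0.0], 'T_tool_cam': [[0.0002, -0.9635, -0.2675, 68.6729], [1.0, 0.0002, 0.0001, 0.9522], [-0.0001, -0.2675, 0.9635, -128.7786], [0.0, 0.0, 0.0, 1.0]]}
```

View pics/top0.png

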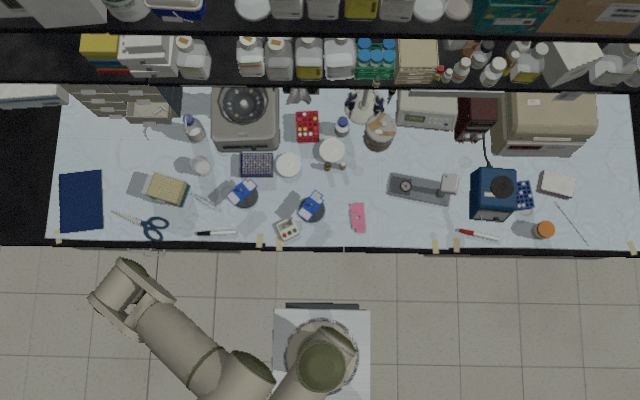

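View pics/side0.png

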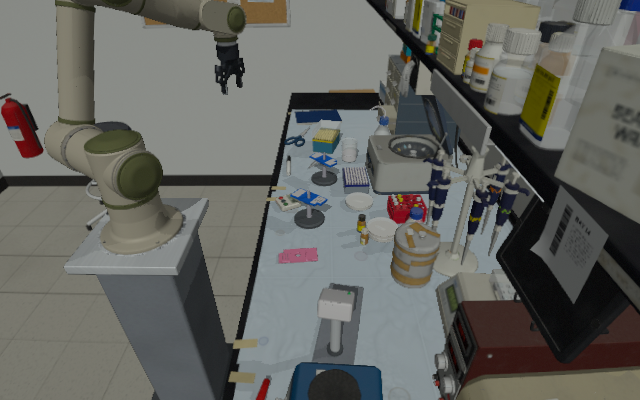

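The top view shows two blue carriers at about (243,192) and (312,206). The pink decoy is at (357,217), and the reader has its ring at (405,186) and its head at (449,184). I'll enlarge the carriers in both views.

Run:
```python
import cv2,numpy as np
t=cv2.imread("pics/top0.png");s=cv2.imread("pics/side0.png")
r=lambda im,x,y,w,h,f:cv2.resize(im[y:y+h,x:x+w],None,fx=f,fy=f,interpolation=cv2.INTER_CUBIC)
a=r(t,223,172,50,37,8);b=r(t,290,185,50,37,8)
c=r(s,300,145,50,37,8);d=r(s,287,182,50,37,8)
cv2.imwrite("pics/c1.png",np.vstack([np.hstack([a,b]),np.hstack([c,d])]))
cv2.imwrite("pics/c2.png",np.vstack([r(t,380,165,90,40,8),r(s,300,275,90,35,8)]))
```

```text
(no output)
```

View pics/c1.png

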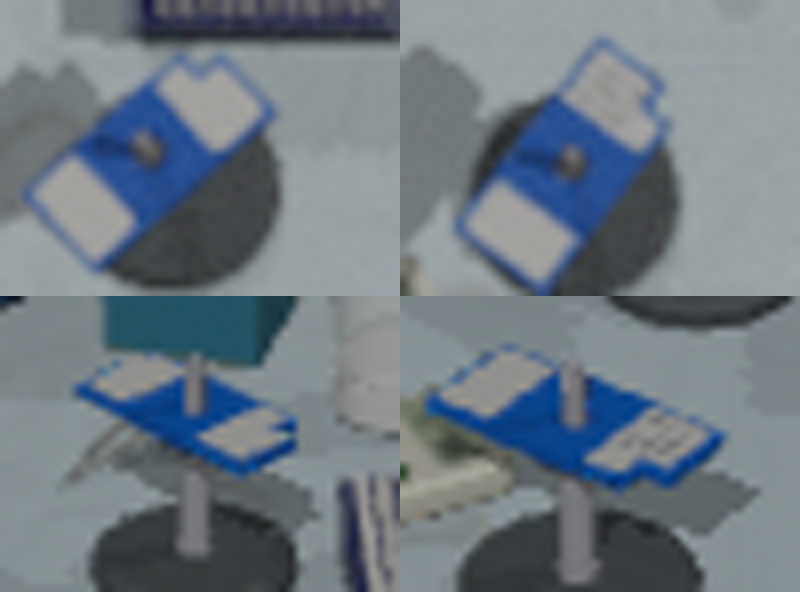

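View pics/c2.png

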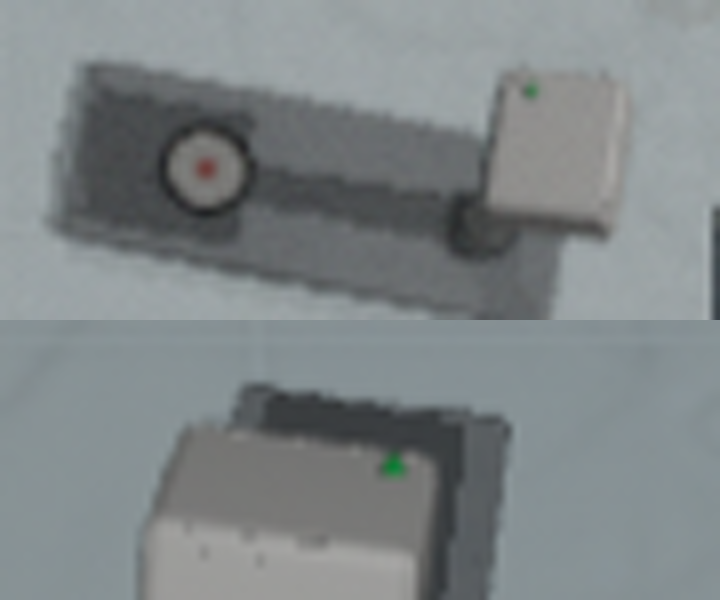

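The carriers that could be meant are (243,192) and (312,206) in the top view. The one at (312,206) has its notch on the right when looking towards its notched end, and it shows the ruled lines, so it is carrier_a. The one at (243,192) has its notch on the left, so it is carrier_b. The ring's red dot is at top ≈ (405.3,185.6). The side view doesn't show the mark because the head hides it.

```bash
cat > h.py <<'E'
import numpy as np,cv2
from scipy.spatial.transform import Rotation as R
from scipy.optimize import least_squares
from rig import *
def quat(q): return R.from_quat([q[1],q[2],q[3],q[0]])
def cam(n,st=None):
    c=get_calibration(n);K=np.array(c["intrinsics"]);D=np.array(c["D"])
    if "rvec" in c: return K,D,np.array(c["rvec"],float),np.array(c["tvec"],float)
    T=np.eye(4);T[:3,:3]=quat(st["ee_rot"]).as_matrix();T[:3,3]=st["eef_pos"]
    M=np.linalg.inv(T@np.array(c["T_tool_cam"]))
    return K,D,cv2.Rodrigues(M[:3,:3])[0],M[:3,3]
def proj(c,P): return cv2.projectPoints(np.atleast_2d(np.asarray(P,float)),c[2],c[3],c[0],c[1])[0][:,0]
def ray(c,uv,z):
    p=cv2.undistortPoints(np.array([[uv]],float),c[0],c[1])[0,0]
    Rm=cv2.Rodrigues(c[2])[0];o=-Rm.T@np.ravel(c[3]);d=Rm.T@[p[0],p[1],1]
    return o+d*(z-o[2])/d[2]
BODY=dict(LF=(50,23,6),LN=(50,-11,6),NI=(38,-11,6),NR=(38,-23,6),BL=(-50,23,6),BR=(-50,-23,6))
def fit(obs,x0=(450,0,75,0)):
    # obs: list of (cam,{name:uv}) ; pose x,y,z,yaw
    def f(p):
        Rz=R.from_euler('z',p[3]).as_matrix()
        return np.concatenate([(proj(c,[Rz@BODY[k]+p[:3] for k in d])-np.array(list(d.values()))).ravel() for c,d in obs])
    s=least_squares(f,x0,loss='soft_l1');return s.x,f(s.x).reshape(-1,2)
E
python3 - <<'E'
from h import *
t,s=cam("top"),cam("side")
g=lambda u,v,x,y:((u+.5)/8-.5+x,(v+.5)/8-.5+y)
T={k:g(*v,290,185) for k,v in dict(LF=(200,38),LN=(262,85),NI=(245,103),NR=(268,128),BL=(57,225),BR=(145,292)).items()}
S={k:g(*v,287,182) for k,v in dict(BR=(27,107),BL=(105,49),LF=(322,141),NR=(232,182)).items()}
m=ray(t,g(206,168,380,165),10);print("mark",m)
# base plate long edges in top crop -> reader direction
for a,b in (((90,65),(500,138)),((65,235),(540,318))):
    d=ray(t,g(*b,380,165),10)-ray(t,g(*a,380,165),10);print("edge yaw",np.degrees(np.arctan2(d[1],d[0])))
print("column foot",ray(t,g(482,238,380,165),10))
for o in ([(t,T),(s,S)],[(t,T)],[(s,S)]):
    p,r=fit(o,(450,50,75,-.5));print(p[:3],np.degrees(p[3]),"\n",np.abs(r).max())
# carrier b centre
print("b",ray(t,g(150,160,223,172),81))
for n in("vial","post"):pass
E
```

```text
mark [ 567.90545447 -277.79060548   10.        ]
edge yaw -99.37675192597594
edge yaw -99.10333588296223
column foot [ 539.42933694 -395.31076691   10.        ]
[481.24322607  42.66263275  74.03877882] -35.17979487687071 
 1.1196190260362755
[490.59373815  43.52835372  22.87791796] -35.316246741047976 
 0.5610096998365464
[480.7125114   63.27864081  60.71974332] -34.00531845742927 
 0.831341744937248
b [521.53257284 272.18777239  81.        ]
```

View pics/wrist0.png

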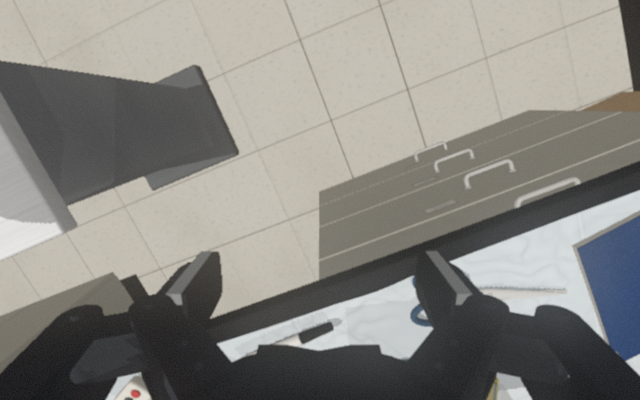

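The wrist view shows only the floor and the bench edge, as expected at the start. The first fit puts carrier_a at (481,43,74) with yaw -35°, and the height agrees with the 75 mm given. The mark is at (568,-278), and the reader's direction is about -100°. Next I'll plan a move to above the grasp spot and look from there.

```bash
cat >> h.py <<'E'
def plan(pos,yaw_y,n,st=None):
    "rows (dx,dy,dz,turnz shares), tool kept vertical; yaw_y = world angle (deg) of tool y"
    st=st or sense();Rm=quat(st["ee_rot"]);p=np.array(st["eef_pos"])
    y=R.as_matrix(Rm)[:,1];a=np.degrees(np.arctan2(y[1],y[0]))
    D=(np.array(pos)-p)/n;da=(yaw_y-a+180)%360-180
    for i in range(n):
        th=np.radians(a+da*i/n);Y=np.array([np.cos(th),np.sin(th),0]);X=np.array([np.sin(th),-np.cos(th),0])*-1
        X=np.cross(Y,[0,0,-1.]);print(np.round([X@D/50,Y@D/50,-D[2]/50,-np.radians(da/n)/.15],3).tolist())
E
python3 -c "
from h import *
plan([461,57,245],54.8,12)"
```

```text
[-0.678, -0.5, -0.0, 0.129]
[-0.687, -0.487, -0.0, 0.129]
[-0.697, -0.474, -0.0, 0.129]
[-0.706, -0.46, -0.0, 0.129]
[-0.714, -0.446, -0.0, 0.129]
[-0.723, -0.432, -0.0, 0.129]
[-0.731, -0.418, -0.0, 0.129]
[-0.739, -0.404, -0.0, 0.129]
[-0.747, -0.39, -0.0, 0.129]
[-0.754, -0.375, -0.0, 0.129]
[-0.761, -0.36, -0.0, 0.129]
[-0.768, -0.346, -0.0, 0.129]
```

arm_command:
  steps:
    - [[1,-0.68,-0.5,0,0.13,0,0],[1,-0.69,-0.49,0,0,0,0.13],[1,-0.69,-0.48,0,0,0,0.13],[1,-0.7,-0.46,0,0,0,0.13],[1,-0.71,-0.45,0,0,0,0.13],[1,-0.72,-0.43,0,0,0,0.13]]

```text
time_s: 0.9
eef_pos: [331.4, 272.9, 247.6]
ee_rot: [-0.001, 0.238, 0.971, -0.01]
force: [0.8, 0.2, -0.1]
grip_width: 1.002
grip_force: 0.0
```

In the first row I put a turn about x by mistake, about 1° of tilt. I'll undo it now.

arm_command:
  steps:
    - [[1,-0.73,-0.42,0.0,-0.13,0.01,0.13],[1,-0.74,-0.4,0,0,0,0.13],[1,-0.75,-0.39,0,0,0,0.13],[1,-0.76,-0.37,0,0,0,0.13],[1,-0.76,-0.36,0,0,0,0.13],[1,-0.77,-0.35,0,0,0,0.13],[1,0,0,0,0,0,0],[1,0,0,0,0,0,0]]

```text
time_s: 1.9
eef_pos: [467.8, 61.8, 248.1]
ee_rot: [-0.0, 0.294, 0.956, 0.0]
force: [0.1, 0.8, -0.3]
grip_width: 0.998
grip_force: 0.0
```

Run:
```python
from h import *
import json
s=sense();print(s["time_s"],s["eef_pos"],s["ee_rot"],quat(s["ee_rot"]).as_matrix()[:,2].round(4))
im=capture("wrist");cv2.imwrite("pics/w1.png",im[:,:,::-1])
json.dump({k:np.asarray(s[k]).tolist() for k in("eef_pos","ee_rot")},open("w1.json","w"))
plan([578,-190,245],-10,7,s)
```

```text
1.9 [467.75033555  61.84942319 248.05894414] [-6.24393047e-05  2.93720947e-01  9.55891208e-01  2.20482957e-05] [-1.e-04  1.e-04 -1.e+00]
[-0.665, -0.419, 0.009, 1.094]
[-0.724, -0.304, 0.009, 1.094]
[-0.764, -0.182, 0.009, 1.094]
[-0.784, -0.055, 0.009, 1.094]
[-0.782, 0.074, 0.009, 1.094]
[-0.759, 0.201, 0.009, 1.094]
[-0.716, 0.322, 0.009, 1.094]
```

View pics/w1.png

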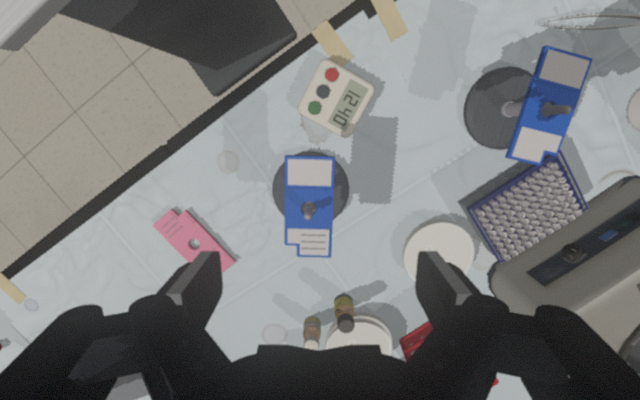

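The wrist view shows carrier_a with corners at (285,156), (335,157), (332,257) and (285,245). Its notch is at the lower left and the ruled lines are at the lower end, so label up is confirmed. Carrier_b at (548,105) has its notch on the other side. The timer, at (337,98), lies low near the free end. Next I'll look at the reader.

arm_command:
  steps:
    - [[1,-0.58,-0.36,0,0,0,0.96],[1,-0.63,-0.27,0,0,0,0.96],[1,-0.66,-0.18,0,0,0,0.96],[1,-0.68,-0.08,0,0,0,0.96],[1,-0.69,0.02,0,0,0,0.96],[1,-0.68,0.12,0,0,0,0.96],[1,-0.65,0.22,0,0,0,0.96],[1,-0.62,0.31,0,0,0,0.96]]

```text
time_s: 2.95
eef_pos: [582.4, -188.4, 248.5]
ee_rot: [0.0, 0.768, 0.64, 0.0]
force: [0.2, -0.1, 0.5]
grip_width: 1.001
grip_force: 0.0
```

arm_command:
  steps:
    - [[1,0,0,0,0,0,0],[1,0,0,0,0,0,0]]

```text
time_s: 3.2
eef_pos: [581.8, -187.4, 248.4]
ee_rot: [0.0, 0.766, 0.643, 0.0]
force: [-0.6, 0.1, -0.2]
grip_width: 0.998
grip_force: 0.0
```

Run:
```python
from h import *
import json
s=sense();print(s["time_s"],s["eef_pos"],s["ee_rot"],s["joints"])
im=capture("wrist");cv2.imwrite("pics/w2.png",im[:,:,::-1])
json.dump({k:np.asarray(s[k]).tolist() for k in("eef_pos","ee_rot")},open("w2.json","w"))
print(proj(cam("wrist",s),[[568,-278,10]]))
```

```text
3.2 [ 581.76913732 -187.37013578  248.39891345] [1.37576418e-05 7.66195854e-01 6.42607096e-01 1.82042819e-04] [-5.03161120e-01  5.04688935e-01  1.21047483e+00  3.33009878e-04
  1.42627167e+00 -3.28204915e-01]
[[320.83054259 246.69922595]]
```

View pics/w2.png

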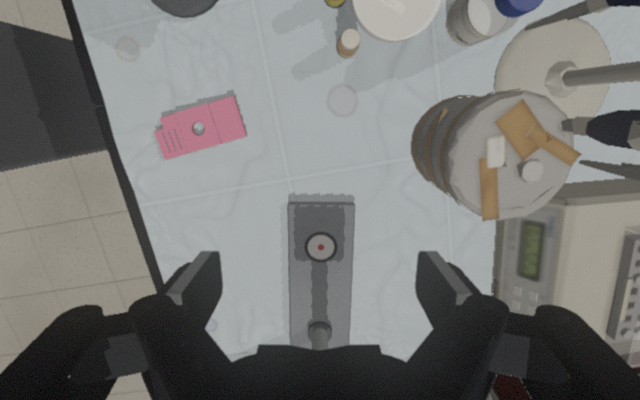

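The wrist view over the reader shows the mark at (320.8,247), with the predicted pixel at (320.8,246.7), so z = 10 is consistent. The plate edges run from (289,203) and (354,203) towards the column at (319,325). A tall taped jar at (510,150) should stay off the path. Now I'll refine everything.

Run:
```python
from h import *
import json
t=cam("top");L=lambda n:cam("wrist",json.load(open(n+".json")))
w1,w2=L("w1"),L("w2")
i1=cv2.imread("pics/w1.png");i2=cv2.imread("pics/w2.png").astype(int)
g=cv2.cvtColor(i1,cv2.COLOR_BGR2GRAY)
d=dict(BR=(285,156),BL=(335,157),LF=(332,257),NR=(285,245),LN=(297,256),NI=(297,245))
c=cv2.cornerSubPix(cv2.split(i1)[2].copy(),np.array(list(d.values()),np.float32)[:,None],(3,3),(-1,-1),(3,30,.01))[:,0]
print(c.round(1).tolist())
T={k:((v[0]+.5)/8-.5+290,(v[1]+.5)/8-.5+185) for k,v in dict(LF=(200,38),LN=(262,85),NI=(245,103),NR=(268,128),BL=(57,225),BR=(145,292)).items()}
S={k:((v[0]+.5)/8-.5+287,(v[1]+.5)/8-.5+182) for k,v in dict(BR=(27,107),BL=(105,49),LF=(322,141),NR=(232,182)).items()}
W=dict(zip(d,c))
for o in ([(w1,W)],[(w1,W),(t,T)],[(w1,W),(cam("side"),S)]):
    p,r=fit(o,(481,43,75,-.6));print(p[:3].round(1),np.degrees(p[3]).round(2),np.abs(r).max().round(2))
# mark
B,G,Rr=i2[...,0],i2[...,1],i2[...,2]
m=(Rr-G>40);m[:235]=0;m[260:]=0;m[:,:305]=0;m[:,340:]=0
v,u=np.nonzero(m);q=(u.mean(),v.mean());print("dot",q,ray(w2,q,10))
def f(P):return np.r_[proj(w2,P)[0]-q,proj(t,P)[0]-(405.31,185.56)]
print("tri",least_squares(f,[568,-278,10]).x)
# plate edges: per-row strongest gradient
gr=cv2.GaussianBlur(i2.mean(2).astype(np.float32),(3,3),0)
for lo,hi,sg in((278,300,-1),(342,366,1)):
    P=[]
    for r in range(212,330,2):
        dd=sg*np.gradient(gr[r,lo:hi]);k=dd.argmax()
        if 0<k<hi-lo-1:
            a,b,e=dd[k-1:k+2];k=k+.5*(a-e)/(a-2*b+e)
        P.append(ray(w2,(lo+k,r),10)[:2])
    P=np.array(P,np.float32);vx,vy,x0,y0=cv2.fitLine(P,cv2.DIST_HUBER,0,.01,.01).ravel()
    print("edge",np.degrees(np.arctan2(vy,vx)),x0,y0,np.std((P-[x0,y0])@[-vy,vx]))
print("jar left edge bottom/top",ray(w2,(413,150),0),ray(w2,(440,190),120),ray(w2,(450,160),120))
```

```text
Traceback (most recent call last):
cv2.error: OpenCV(4.12.0) :-1: error: (-5:Bad argument) in function 'cornerSubPix'
> Overload resolution failed:
>  - Layout of the output array corners is incompatible with cv::Mat
>  - Expected Ptr<cv::UMat> for argument 'corners'
```

```bash
cat > m.py <<'E'
from h import *
import json
t=cam("top");L=lambda n:cam("wrist",json.load(open(n+".json")))
w1,w2=L("w1"),L("w2")
i1=cv2.imread("pics/w1.png");i2=cv2.imread("pics/w2.png").astype(int)
d=dict(BR=(285,156),BL=(335,157),LF=(332,257),NR=(285,245),LN=(297,256),NI=(297,245))
c=cv2.cornerSubPix(i1[...,2].copy(),np.array(list(d.values()),np.float32).reshape(-1,1,2).copy(),(3,3),(-1,-1),(3,30,.01))[:,0]
print(c.round(1).tolist())
T={k:((v[0]+.5)/8-.5+290,(v[1]+.5)/8-.5+185) for k,v in dict(LF=(200,38),LN=(262,85),NI=(245,103),NR=(268,128),BL=(57,225),BR=(145,292)).items()}
S={k:((v[0]+.5)/8-.5+287,(v[1]+.5)/8-.5+182) for k,v in dict(BR=(27,107),BL=(105,49),LF=(322,141),NR=(232,182)).items()}
W=dict(zip(d,c))
for o in ([(w1,W)],[(w1,W),(t,T)],[(w1,W),(cam("side"),S)]):
    p,r=fit(o,(481,43,75,-.6));print(p[:3].round(1),np.degrees(p[3]).round(2),np.abs(r).max().round(2))
B,G,Rr=i2[...,0],i2[...,1],i2[...,2]
m=(Rr-G>40);m[:235]=0;m[260:]=0;m[:,:305]=0;m[:,340:]=0
v,u=np.nonzero(m);q=(u.mean(),v.mean());print("dot",q,ray(w2,q,10))
def f(P):return np.r_[proj(w2,P)[0]-q,proj(t,P)[0]-(405.31,185.56)]
print("tri",least_squares(f,[568,-278,10]).x)
gr=cv2.GaussianBlur(i2.mean(2).astype(np.float32),(3,3),0)
for lo,hi,sg in((278,300,-1),(342,366,1)):
    P=[]
    for r in range(212,330,2):
        dd=sg*np.gradient(gr[r,lo:hi]);P.append(ray(w2,(lo+(dd.clip(0)**2*np.arange(hi-lo)).sum()/(dd.clip(0)**2).sum(),r),10)[:2])
    P=np.array(P,np.float32);vx,vy,x0,y0=cv2.fitLine(P,cv2.DIST_HUBER,0,.01,.01).ravel()
    print("edge",np.degrees(np.arctan2(vy,vx)),x0,y0,np.std((P-[x0,y0])@[-vy,vx]))
print("jar",ray(w2,(413,150),0),ray(w2,(440,190),120),ray(w2,(450,160),120))
E
python3 m.py
```

```text
[[284.6000061035156, 155.0], [334.1000061035156, 155.60000610351562], [329.3999938964844, 256.79998779296875], [285.5, 244.60000610351562], [297.6000061035156, 255.8000030517578], [298.5, 243.5]]
[480.4  41.4  71.1] -35.15 2.09
[480.3  41.6  71.7] -35.13 2.31
[480.   41.9  73.4] -35.17 2.45
dot (np.float64(320.72222222222223), np.float64(246.88888888888889)) [ 567.82787005 -278.22231478   10.        ]
tri [ 567.87126117 -277.80769331   10.90462447]
edge 78.51831 523.8239 -295.57733 0.518673
edge 80.79711 599.3796 -319.09518 0.8441784
jar [ 692.56484857 -182.4732418     0.        ] [ 679.44196316 -198.55086916  120.        ] [ 689.295018   -175.37136564  120.        ]
```

The mark is at (567.9,-278.0), triangulated at z≈10.9. The reader's direction is about -100°. Carrier_a is at (480.3,41.6), z≈73–75, yaw -35.1°. I'm returning above the grasp point and going lower.

```bash
python3 -c "
from h import *
plan([460,56,180],54.9,8)"
```

```text
[0.546, -0.406, 0.171, -0.944]
[0.598, -0.324, 0.171, -0.944]
[0.638, -0.237, 0.171, -0.944]
[0.665, -0.144, 0.171, -0.944]
[0.678, -0.049, 0.171, -0.944]
[0.678, 0.047, 0.171, -0.944]
[0.665, 0.142, 0.171, -0.944]
[0.638, 0.235, 0.171, -0.944]
```

arm_command:
  steps:
    - [[1,0.55,-0.41,0,0,0,-0.94],[1,0.6,-0.32,0,0,0,-0.94],[1,0.64,-0.24,0.23,0,0,-0.94],[1,0.67,-0.14,0.23,0,0,-0.94],[1,0.68,-0.05,0.23,0,0,-0.94],[1,0.68,0.05,0.23,0,0,-0.94],[1,0.67,0.14,0.23,0,0,-0.94],[1,0.64,0.24,0.23,0,0,-0.94]]

```text
time_s: 4.25
eef_pos: [460.0, 58.3, 179.3]
ee_rot: [0.001, 0.302, 0.953, 0.0]
force: [0.5, 0.5, -0.5]
grip_width: 1.001
grip_force: 0.0
```

arm_command:
  steps:
    - [[1,0,0,0,0,0,0],[1,0,0,0,0,0,0]]

```text
time_s: 4.5
eef_pos: [461.4, 56.6, 179.8]
ee_rot: [0.001, 0.305, 0.952, 0.0]
force: [0.3, -0.3, 0.0]
grip_width: 1.002
grip_force: 0.0
```

Run:
```python
from h import *
import json
s=sense();print(s["time_s"],s["eef_pos"],s["ee_rot"])
im=capture("wrist");
json.dump({k:np.asarray(s[k]).tolist() for k in("eef_pos","ee_rot")},open("w3.json","w"))
c=cam("wrist",s);a=np.radians(-35.1);Rz=R.from_euler('z',a).as_matrix()
print({k:proj(c,Rz@v+[480.3,41.6,75])[0].round(1).tolist() for k,v in BODY.items()})
cv2.imwrite("pics/w3full.png",im[:,:,::-1])
cv2.imwrite("pics/w3.png",cv2.resize(im[100:300,210:430,::-1],None,fx=3,fy=3,interpolation=cv2.INTER_CUBIC))
```

```text
4.5 [461.4132475   56.64837348 179.8293012 ] [9.32024073e-04 3.05236971e-01 9.52275969e-01 4.64814240e-05]
{'LF': [345.5, 296.9], 'LN': [302.4, 297.2], 'NI': [302.1, 283.7], 'NR': [286.7, 283.8], 'BL': [347.7, 172.0], 'BR': [282.4, 172.5]}
```

View pics/w3.png

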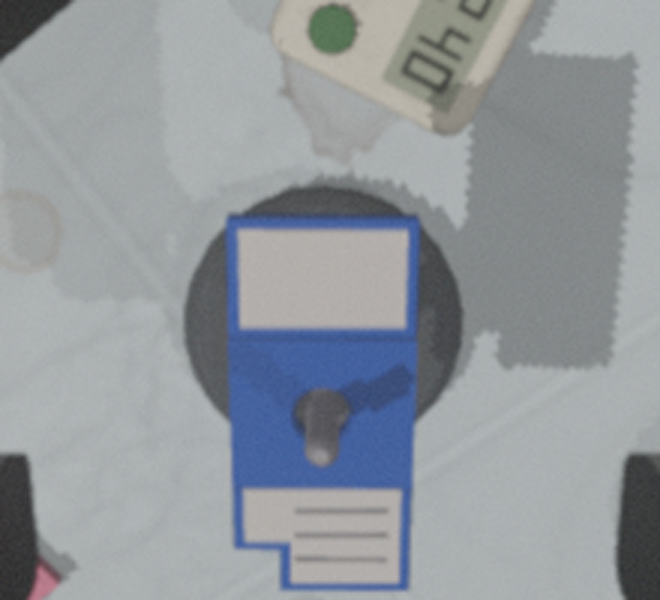

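The crop shows carrier_a straight under the gripper. In full-image pixels BR is (286,171.7), BL (349,171.7), LF (345.7,296) and NR (288.4,282). I'll fit these together with the earlier wrist view.

```bash
cat > m2.py <<'E'
from h import *
import json
L=lambda n:cam("wrist",json.load(open(n+".json")))
w1,w3=L("w1"),L("w3")
g=lambda u,v:((u+.5)/3-.5+210,(v+.5)/3-.5+100)
W3={k:g(*v) for k,v in dict(BR=(229,216),BL=(418,216),LF=(408,589),LN=(282,588),NR=(236,547),NI=(290,546)).items()}
W1=dict(BR=(284.8,155.5),BL=(334.3,156),LF=(331,256.8),NR=(285.5,244.6),LN=(297.6,255.8))
S={k:((v[0]+.5)/8-.5+287,(v[1]+.5)/8-.5+182) for k,v in dict(BR=(27,107),BL=(105,49),LF=(322,141),NR=(232,182)).items()}
for o in ([(w3,W3)],[(w1,W1),(w3,W3)],[(w1,W1),(w3,W3),(cam("side"),S)]):
    p,r=fit(o,(481,43,75,-.6));print(p[:3].round(1),np.degrees(p[3]).round(2),np.abs(r).max().round(2))
p[3]=p[3];u=np.array([np.cos(p[3]),np.sin(p[3])])
print("grip",p[:2]-25*u)
plan([*(p[:2]-25*u),71],np.degrees(p[3])+90,5)
E
python3 m2.py
```

```text
[481.4  42.5  71.9] -35.62 2.71
[481.4  42.5  71.7] -35.44 2.59
[481.2  42.7  72.6] -35.44 2.56
grip [460.82081271  57.20644676]
[0.005, 0.001, 0.435, -0.003]
[0.005, 0.001, 0.435, -0.003]
[0.005, 0.001, 0.435, -0.003]
[0.005, 0.001, 0.435, -0.003]
[0.005, 0.001, 0.435, -0.003]
```

arm_command:
  steps:
    - [[1,0,0,0.44,0,0,0],[1,0,0,0.44,0,0,0],[1,0,0,0.44,0,0,0],[1,0,0,0.44,0,0,0],[1,0,0,0.4,0,0,0],[1,0,0,0,0,0,0],[0,0,0,0,0,0,0],[0,0,0,0,0,0,0]]
  squeeze: 35

```text
time_s: 5.55
eef_pos: [461.8, 56.3, 72.1]
ee_rot: [0.001, 0.305, 0.952, 0.0]
force: [-0.1, 0.1, 0.2]
grip_width: 0.606
grip_force: 0.0
```

arm_command:
  steps:
    - [[0,0,0,0,0,0,0],[0,0,0,0,0,0,0],[0,0,0,0,0,0,0],[0,0,0,0,0,0,0],[0,0,0,0,0,0,0],[0,0,0,0,0,0,0]]

```text
time_s: 6.3
eef_pos: [461.8, 56.4, 72.1]
ee_rot: [0.001, 0.305, 0.952, 0.0]
force: [-1.7, -1.0, 6.4]
grip_width: 0.527
grip_force: 34.8
```

Run:
```python
from h import *
s=sense();print({k:np.round(s[k],3).tolist() for k in("time_s","eef_pos","ee_rot","grip_width","grip_force","force","wrist_torque")})
im=capture("wrist");cv2.imwrite("pics/w4.png",im[:,:,::-1])
```

```text
{'time_s': 6.3, 'eef_pos': [461.753, 56.376, 72.102], 'ee_rot': [0.001, 0.305, 0.952, 0.0], 'grip_width': 0.527, 'grip_force': 34.81, 'force': [-1.663, -0.964, 6.378], 'wrist_torque': [-0.124, 0.182, -0.006]}
```

View pics/w4.png

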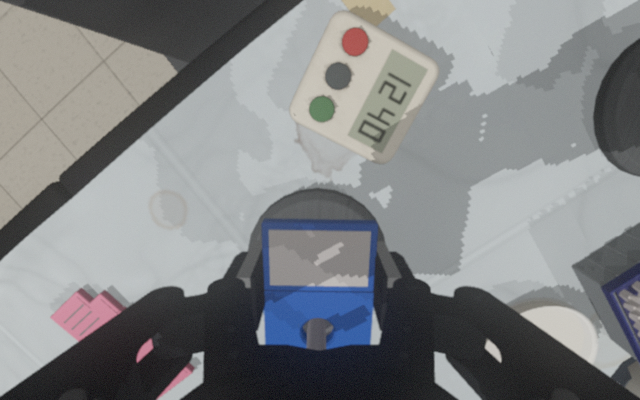

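The fingers hold the carrier (44.8 mm opening, 35 N) behind the pin at (317,330), and the pin still passes through the hole. Now I'll lift straight up.

arm_command:
  steps:
    - [[0,0,0,-0.1,0,0,0],[0,0,0,-0.1,0,0,0],[0,0,0,-0.2,0,0,0],[0,0,0,-0.2,0,0,0],[0,0,0,-0.2,0,0,0],[0,0,0,-0.2,0,0,0],[0,0,0,-0.2,0,0,0],[0,0,0,0,0,0,0]]

```text
time_s: 7.35
eef_pos: [461.6, 56.5, 132.0]
ee_rot: [0.001, 0.305, 0.952, 0.0]
force: [0.0, 1.1, -0.6]
grip_width: 0.529
grip_force: 35.7
```

Run:
```python
from h import *
s=sense();print({k:np.round(s[k],3).tolist() for k in("time_s","eef_pos","ee_rot","grip_width","grip_force","force","wrist_torque")})
for n in("wrist","side","top"): cv2.imwrite(f"pics/{n}5.png",capture(n)[:,:,::-1])
a=cv2.imread("pics/wrist5.png")[150:400,170:490];b=cv2.imread("pics/side5.png")[130:240,260:400]
cv2.imwrite("pics/l5.png",np.hstack([a,cv2.resize(b,(318,250),interpolation=cv2.INTER_CUBIC)]))
```

```text
{'time_s': 7.35, 'eef_pos': [461.605, 56.481, 131.989], 'ee_rot': [0.001, 0.305, 0.952, 0.0], 'grip_width': 0.529, 'grip_force': 35.73, 'force': [0.005, 1.127, -0.557], 'wrist_torque': [-0.004, -0.047, -0.0]}
```

View pics/l5.png

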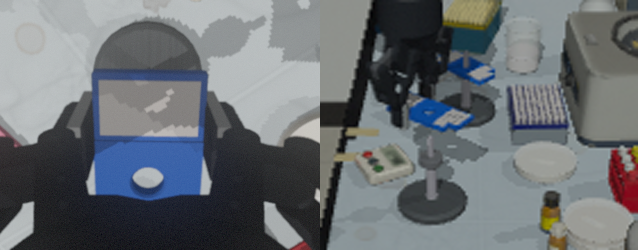

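The carrier is off the pin, with the pin's top 30 mm below it. It sits level in the grip with its label up, and carrier_b is still on its post. Label offset: 57 mm ahead of the TCP and 8.9 mm above it. That makes the target TCP (577.8,-221.9,101) with tool-y yaw -10°.

```bash
python3 -c "
from h import *
plan([577.8,-221.9,132],-9.9,14)"
```

```text
[-0.367, -0.227, -0.002, 0.535]
[-0.384, -0.197, -0.002, 0.535]
[-0.398, -0.165, -0.002, 0.535]
[-0.41, -0.133, -0.002, 0.535]
[-0.42, -0.099, -0.002, 0.535]
[-0.426, -0.065, -0.002, 0.535]
[-0.43, -0.031, -0.002, 0.535]
[-0.431, 0.004, -0.002, 0.535]
[-0.43, 0.038, -0.002, 0.535]
[-0.425, 0.072, -0.002, 0.535]
[-0.418, 0.106, -0.002, 0.535]
[-0.408, 0.139, -0.002, 0.535]
[-0.396, 0.172, -0.002, 0.535]
[-0.381, 0.203, -0.002, 0.535]
```

arm_command:
  steps:
    - [[0,-0.37,-0.23,0,0,0,0.53],[0,-0.38,-0.2,0,0,0,0.53],[0,-0.4,-0.17,0,0,0,0.53],[0,-0.41,-0.13,0,0,0,0.53],[0,-0.42,-0.1,0,0,0,0.53],[0,-0.43,-0.07,0,0,0,0.53],[0,-0.43,-0.03,0,0,0,0.54]]

```text
time_s: 8.38
eef_pos: [519.6, -83.8, 130.8]
ee_rot: [-0.0, 0.557, 0.831, -0.0]
force: [0.2, -0.6, 0.3]
grip_width: 0.527
grip_force: 35.7
```

arm_command:
  steps:
    - [[0,-0.43,0,0,0,0,0.54],[0,-0.43,0.04,0,0,0,0.54],[0,-0.43,0.07,0,0,0,0.54],[0,-0.42,0.11,0,0,0,0.54],[0,-0.41,0.14,0,0,0,0.54],[0,-0.4,0.17,0,0,0,0.54],[0,-0.38,0.2,0,0,0,0.54],[0,0,0,0,0,0,0]]

```text
time_s: 9.38
eef_pos: [577.9, -223.7, 130.5]
ee_rot: [-0.0, 0.766, 0.642, -0.0]
force: [-1.1, 0.4, -1.1]
grip_width: 0.529
grip_force: 35.8
```

arm_command:
  steps:
    - [[0,0,0,0.2,0,0,0],[0,0,0,0.2,0,0,0],[0,0,0,0.2,0,0,0],[0,0,0,0,0,0,0],[0,0,0,0,0,0,0]]

```text
time_s: 10.0
eef_pos: [578.2, -222.9, 101.6]
ee_rot: [0.0, 0.766, 0.643, 0.0]
force: [0.6, 0.4, 0.3]
grip_width: 0.527
grip_force: 35.8
```

Run:
```python
from h import *
s=sense();print({k:np.round(s[k],3).tolist() for k in("time_s","eef_pos","ee_rot","grip_width","grip_force","force","wrist_torque")})
plan([577.8,-221.9,101],-9.9,1,s)
for n in("wrist","side","top"): cv2.imwrite(f"pics/{n}6.png",capture(n)[:,:,::-1])
r=lambda im,x,y,w,h,f:cv2.resize(im[y:y+h,x:x+w],None,fx=f,fy=f,interpolation=cv2.INTER_CUBIC)
T,S,W=[cv2.imread(f"pics/{n}6.png") for n in("top","side","wrist")]
cv2.imwrite("pics/f6.png",np.vstack([np.hstack([r(T,370,150,100,75,4),r(S,280,230,100,75,4)]),np.hstack([r(S,270,130,150,112,400/150)[:290],r(W,160,160,300,217,4/3)[:290]])[:290]]))
```

```text
{'time_s': 10.0, 'eef_pos': [578.191, -222.913, 101.584], 'ee_rot': [0.0, 0.766, 0.643, 0.0], 'grip_width': 0.527, 'grip_force': 35.784, 'force': [0.558, 0.367, 0.332], 'wrist_torque': [-0.023, -0.013, 0.007]}
[0.019, -0.011, 0.012, -0.01]Traceback (most recent call last):
  File "<stdin>", line 7, in <module>
    return _nx.concatenate(arrs, 1, dtype=dtype, casting=casting)
           ~~~~~~~~~~~~~~~^^^^^^^^^^^^^^^^^^^^^^^^^^^^^^^^^^^^^^^
ValueError: all the input array dimensions except for the concatenation axis must match exactly, but along dimension 0, the array at index 0 has size 290 and the array at index 1 has size 289
```

I've used all 10 picture views, so I'll check the rest with numbers: the predicted carrier against blue pixels, and carrier_b and the surroundings compared with the first pictures.

Run:
```python
from h import *
s=sense();cw=cam("wrist",s);I={n:cv2.imread(f"pics/{n}6.png") for n in("top","side","wrist")}
C={"top":cam("top"),"side":cam("side"),"wrist":cw}
m=quat(s["ee_rot"]).as_matrix();yw=np.arctan2(m[1,1],m[0,1])-np.pi/2
Rz=R.from_euler('z',yw).as_matrix();o=s["eef_pos"]+Rz@[24,0,2.9]
print("carrier",o,np.degrees(yw),"label",o+Rz@[33,0,6],"tool z",m[:,2].round(4))
blue=lambda i:(i[...,0].astype(int)-i[...,2]>60)&(i[...,0]>90)
for n in C:
    P={k:proj(C[n],Rz@v+o)[0] for k,v in BODY.items()};print(n,{k:v.round(1).tolist() for k,v in P.items()})
    poly=np.zeros((400,640),np.uint8);cv2.fillPoly(poly,[np.array([P[k] for k in("BL","LF","LN","NI","NR","BR")]).round().astype(np.int32)],1)
    near=cv2.dilate(poly,np.ones((13,13)))>0;b=blue(I[n])&near
    v,u=np.nonzero(b)
    if len(u):print("  blue n",len(u),"bbox",u.min(),v.min(),u.max(),v.max(),"inside frac",poly[b].mean())
g=I["wrist"]
for w in("BL","BR"):
    q=proj(cw,Rz@BODY[w]+o)[0]
    print(w,q,cv2.cornerSubPix(g[...,2].copy(),q.reshape(1,1,2).astype(np.float32),(6,6),(-1,-1),(3,40,.01)).ravel())
# scene change in static views
for n in("top","side"):
    d=np.abs(cv2.imread(f"pics/{n}0.png").astype(int)-I[n]).max(2)>45
    k,_,st,_=cv2.connectedComponentsWithStats(cv2.morphologyEx(d.astype(np.uint8),cv2.MORPH_OPEN,np.ones((2,2))))
    print(n,[x.tolist() for x in st[1:] if x[4]>15])
```

```text
carrier [ 574.05367577 -246.62639619  104.66268957] -99.99491834080233 label [ 568.32616829 -279.12556015  110.66268957] tool z [ 1.2e-03 -6.0e-04 -1.0e+00]
top {'LF': [416.9, 172.8], 'LN': [415.3, 182.8], 'NI': [411.6, 182.1], 'NR': [411.0, 185.7], 'BL': [386.5, 167.1], 'BR': [384.2, 180.6]}
  blue n 1 bbox 414 183 414 183 inside frac 1.0
side {'LF': [355.1, 277.8], 'LN': [338.5, 275.7], 'NI': [339.3, 271.6], 'NR': [333.6, 270.9], 'BL': [359.7, 245.6], 'BR': [339.5, 243.3]}
  blue n 379 bbox 334 244 358 279 inside frac 0.9261213720316622
wrist {'LF': [368.0, 419.9], 'LN': [297.2, 420.1], 'NI': [296.6, 401.0], 'NR': [271.0, 400.8], 'BL': [379.7, 223.7], 'BR': [261.3, 223.8]}
  blue n 6901 bbox 262 223 375 350 inside frac 0.9872482248949428
BL [379.73242356 223.72270808] [377.52222 223.50279]
BR [261.26015015 223.76590814] [263.0295 218.5612]
top [[266, 134, 158, 139, 3727], [385, 137, 6, 7, 20], [419, 159, 12, 19, 69], [389, 176, 20, 19, 273], [408, 179, 7, 9, 36], [299, 198, 26, 26, 412], [345, 248, 35, 7, 214], [228, 253, 49, 68, 837], [303, 253, 77, 36, 507], [117, 258, 39, 30, 29
[... 478 characters left out ...]
], [307, 392, 13, 5, 31]]
side [[56, 0, 102, 127, 3199], [215, 0, 13, 3, 30], [242, 0, 37, 14, 211], [208, 7, 38, 36, 739], [156, 13, 123, 161, 5207], [246, 24, 34, 17, 368], [281, 94, 70, 56, 1866], [340, 112, 34, 30, 472], [69, 130, 32, 22, 385], [310, 135, 50, 58, 1406], [143, 137, 7, 15, 56], [366, 141, 9, 30, 160], [49, 146, 27, 25, 194], [146, 155, 15, 17, 177], [295, 157, 19, 12, 126], [76, 160, 17, 13, 115], [119, 160, 12, 21, 54], [77, 173, 8, 4, 24], [124, 172, 29, 30, 516], [314, 174, 13, 13, 52], [363, 175, 4, 9, 21], [369, 177, 5, 6, 22], [84, 178, 36, 26, 408], [361, 185, 9, 4, 24], [319, 189, 65, 92, 2733], [292, 193, 37, 20, 243], [186, 199, 16, 11, 74], [335, 271, 6, 4, 18]]
```

```bash
python3 -c "
from rig import *
print(sense()['dq']);print(finish_job())"
```

```text
[1.69664018e-03 4.31160851e-05 1.31549223e-03 3.89197847e-05
 1.86255199e-04 2.07243119e-04]
the job is handed in; nothing more can be done
None
```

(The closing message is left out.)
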